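# Post a sample case through the spring flap of the drop box

## Task

Post the white sample case with the orange lid through the yellow spring flap of the drop box, so that it drops right down into the catch tray behind and the flap falls shut after it. Leave the other things on the bench where they are.

Things in the scene. Friction and masses are not known exactly. Their poses are not given: they have to be found in the camera images.
- case_center (a point): Centre of the sample case: a loose rigid box, white with an orange lid, 56 mm long (its x) by 40 mm wide (its y) by 32 mm high (its z, up), about 250 g. It stands flat on the bench, so this point is 16 mm above the bench at the start.
- dropbox: Fixed drop box, pale blue, clear roof, sides and end. Origin at bench height below the middle of the doorway, in the plane of the shut flap's outer face (x = 0); x points inward through the doorway (away from the robot and to its right), y left, z up. Loading sill: flat steel, top 75 mm above the bench, 150 mm wide, no side lips, from x = -140 mm to its drop edge at x = +25 mm, beyond the flap.
- flap (a joint): Yellow flap 80 mm wide, 4 mm thick, hung from a hinge across the doorway's top, 149 mm above the bench, at the drop box's x = 0; lower edge 4 mm above the sill. Angle in rad: 0 shut, growing as its lower edge swings inward (+x) to at most 1.35; it cannot swing outward. A light spring (0.03 N m shut, 0.06 N m at 1 rad; about 1 N at the lower edge) shuts it.
- doorway (a point): Point on the doorway's middle line, 10 mm inside the shut flap's outer face, 16 mm above the sill; axes as the drop box. Doorway 86 mm wide, from the sill to the roof at 153 mm above the bench. The roof (5 mm thick, 150 mm wide) overhangs the sill to x = -12 mm (yellow front edge). An upright hand meets it before its fingertips get in; leaned back, away from the doorway, by 30 to 45 degrees they pass under it.
- tray (a point): Middle of the catch tray's rubber floor, 95 mm inside the flap, 12 mm above the bench; axes as the drop box. The tray runs from the drop edge (x = 25 mm) to x = 165 mm, 140 mm wide, closed all round and above, 63 mm below the sill. A case pushed until its middle is past the drop edge tips in; with its tail past the edge it is wholly in.
- jar: Bystander: small amber glass jar with a black cap, 40 mm across, 62 mm high, loose. Origin at the centre of its underside.
- block: Bystander: loose black block 65 x 42 x 28 mm. Origin at the centre of its underside.
- brushpot: Bystander: loose glass pot holding three brushes, 64 mm across, 75 mm high (150 mm with brushes). Origin at the centre of its underside.
Not all that is in view belongs to the job. Of the things like the part that bears case_center, leave any that is red; of the rest the smaller one is meant.

How it is judged:
On the way:
1. the case is in the doorway and holds the flap open (value of joint flap above 0.35 rad and distance between case_center and doorway below 0.05 m), for 0.05 s.
At the end, for the whole second after the job is handed in: The case lies at rest in the catch tray beyond the drop edge (its centre 30 to 165 mm beyond the flap, within 70 mm of the middle line, and lower than 60 mm above the bench) and the flap hangs shut (within 0.08 rad) (x of case_center in the frame of dropbox between 0.03 and 0.165 m and y of case_center in the frame of dropbox between -0.07 and 0.07 m and z of case_center in the frame of dropbox below 0.06 m and value of joint flap below 0.08 rad and linear speed of case below 0.02 m/s); the robot touches nothing.
It fails at once if the amber jar is moved more than 30 mm (distance of jar from where it was at the start of the episode above 0.03 m).
It fails at once if the black block is moved more than 30 mm (distance of block from where it was at the start of the episode above 0.03 m).
It fails at once if the brush pot is moved more than 30 mm (distance of brushpot from where it was at the start of the episode above 0.03 m).
It also fails if it takes over 51 s, if anything falls off the work surface, if the arm or the gripper's body presses on something with over 40 N, if the wrist force passes 120 N, or if a joint passes its speed limit or range.

## Robot

A 6-joint arm with a two-finger parallel gripper is mounted at the origin on the work surface. World frame = base frame: x ahead of the robot, y to its left, z up, the work surface at z = 0. Lengths are in m, angles in rad, forces in N, time in s.
With the tool pointing down it reaches from about 0.325 to 0.9 m from the base axis. Payload 6.1 kg.
Tool frame: the origin (TCP) lies midway between the tips of the shut fingers; the grasp point (between the pads) lies 19 mm behind it (arm.grip_depth is the distance from the TCP to the grasp point, in m); x points along the fingers, y is the direction in which the jaws open and shut, and the axes are right-handed (so a half turn about x gives the same grasp; the last joint's range is limited). The gripper opens to 87 mm and grips with 3 to 60 N. Pads are 19 mm wide; open, the fingers measure 117 mm over their backs; the gripper's body (75 mm by 190 mm) begins 51 mm behind the grasp point.
Start: joints at [-1.361, 0.22, 1.526, -0, 1.395, -0.126], TCP at [0.206, -0.59, 0.223] pointing down, gripper open.
Joint ranges: [-2.98, 2.98], [-0.91, 2.08], [0.09, 2.57], [-1.24, 4.39], [0.2, 2.65], [-2.68, 2.68]. Speed limits (rad/s): [2.57, 2.57, 3.01, 3.14, 3.14, 3.14].

## Interface

Orientations are given as a unit quaternion [w, x, y, z].
In Python, from cell import arm gives the robot as it stands.
- The arm moves only by the tool apply_moves, never from a script. Its argument "steps" is text: rows parted by semicolons, each of 7 numbers parted by spaces: the gripper command: -1 is fully open, 1 is shut, values between are in proportion, then the shift along the tool's x, y, z in cm, then the turn, a rotation vector about the tool's x, y, z in degrees. A call has 1 to 8 rows; each row is the pose to reach, as a shift and turn from the pose commanded when the call began, along the tool's axes at that moment; what a row does not reach only later rows make up. A row lasts 1/8 s, in which the tool goes at most 62.5 mm and 10.7 degrees, less where a joint would pass 70% of its speed; a pose out of reach is approached as far as the arm can. A call with a gripper value outside its range is refused whole. The fingers move at their own pace and stop on an object; "force" is the grip in N (left out, the last holds). Time passes only in rows, so rows that repeat a pose let the fingers close. It gives the time, the measured TCP pose, the force and the opening at its end, in the units of the state.
- arm.observe(): the state, without advancing time (a new reading comes with each control period).
- arm.capture(name): name is "side" or "top" or "wrist"; returns (picture, depth): 420x560x3 uint8, red, green, blue; 420x560 float32, m along the optical axis (not along the pixel's ray), 0 where there is no reading.
- arm.camera_info(name): a dict with "fx", "fy", "cx", "cy" (pixels), "D" ([k1, k2, p1, p2, k3] as OpenCV has them; the pictures are not rectified), "R" (3x3) and "t" (3): a world point X has camera coordinates R X + t; the wrist camera has in their place "hand_eye" (4x4, takes a point from camera to tool coordinates, whose origin is the TCP and whose axes are the tool frame's). Camera axes: x right, y down, z forward; pixel columns grow to the right and rows downward; lengths in m; the calibration is good to about 2 mm. A picture is of the moment at which its call begins: read the wrist's pose just before it. camera_info takes no time and is no camera call.
- arm.sign_off(): hands the job in, once; it reports no verdict.
The state is a dict: "t": time; "joint_pos": joint angles; "qvel": joint speeds; "joint_torque": joint torques, N m; "eef_pos": TCP position; "orientation": TCP orientation; "force": force on the tool from outside, world axes, zero at the start; "torque": the same for the moment, N m; "finger_gap": finger opening in m.
Only numpy, scipy, OpenCV 4.12 (cv2) and the standard library are available. Lean on these libraries where they do the work, as an engineer would, in place of code of your own. Each camera call takes 0.05 s, during which the arm holds its last target. There are 200 camera calls.

## Working session

There is one attempt and no reset: what is moved stays moved. The work goes in short steps, Python scripts to look and compute and a tool call to move; the robot and the scene stay as the last step left them, time stands still between calls to the robot, and variables do not carry over. Pictures are saved under pics/ and viewed, about 8 in all and at most 12, crops included, and the job is handed in when it is done.

Besides the shell and the picture viewer there is one more tool, called after ">>>" in YAML: its name, and indented under it one key for each argument. apply_moves: Moves the arm, as the interface text tells. Its arguments: {"type":"object","properties":{"steps":{"type":"string"},"force":{"type":"number"}},"required":["steps"]}

```bash
ls; mkdir -p pics; cat > h.py <<'E'
import numpy as np, cv2
from cell import arm
from scipy.spatial.transform import Rotation as Ro
def q2R(q): return Ro.from_quat([q[1],q[2],q[3],q[0]]).as_matrix()
def cam(name,st=None):
    c=arm.camera_info(name); K=np.array([[c['fx'],0,c['cx']],[0,c['fy'],c['cy']],[0,0,1.]])
    D=np.array(c['D'],float)
    if name=='wrist':
        T=np.eye(4);T[:3,:3]=q2R(st['orientation']);T[:3,3]=st['eef_pos'];W=T@np.array(c['hand_eye'])
        return K,D,W[:3,:3],W[:3,3]
    R=np.array(c['R']);t=np.array(c['t']); return K,D,R.T,-R.T@t
def rays(C,uv):
    K,D,R,o=C; p=cv2.undistortPoints(np.array(uv,float).reshape(-1,1,2),K,D).reshape(-1,2)
    return np.c_[p,np.ones(len(p))]@R.T,o
def onplane(C,uv,z):
    d,o=rays(C,uv); return o+d*((z-o[2])/d[:,2])[:,None]
def atdepth(C,uv,dep):
    d,o=rays(C,uv); return o+d*np.array(dep)[:,None]
def proj(C,P):
    K,D,R,o=C; p=(np.array(P,float).reshape(-1,3)-o)@R
    return cv2.projectPoints(p,np.zeros(3),np.zeros(3),K,D)[0].reshape(-1,2)
E
python3 - <<'E'
from h import *
for n in('side','top'):
    im,d=arm.capture(n); np.savez(n,im=im,d=d); cv2.imwrite(f'pics/{n}0.png',im[:,:,::-1])
    C=cam(n);print(n,C[3],C[2][:,2])
print(arm.observe())
E
```

```text
pics
side [0.24420628 0.79479208 0.63407358] [ 0.28766178 -0.78962558 -0.54197984]
top [0.42607365 0.00208283 1.20116946] [ 0.10429195  0.02133273 -0.99431791]
{'t': 0.1, 'joint_pos': array([-1.36108471e+00,  2.21160650e-01,  1.52750778e+00,  8.62122843e-06,
        1.39467251e+00, -1.26085934e-01]), 'qvel': array([-0.00122504, -0.00040504, -0.00349406, -0.00055299,  0.0003905 ,
        0.00135616]), 'joint_torque': array([ 1.51870558e-03, -4.95945311e+01, -3.88519406e+01,  7.01382780e-02,
        5.14466618e-02, -4.67505868e-05]), 'eef_pos': array([ 0.20584231, -0.58954206,  0.22153248]), 'orientation': array([-0.11754708, -0.69714049, -0.11878248,  0.69718617]), 'force': array([-0.20170683,  0.47537058,  0.20607418]), 'torque': array([ 0.01186609, -0.02165961,  0.02292997]), 'finger_gap': 0.08695407743258175}
```

View pics/top0.png

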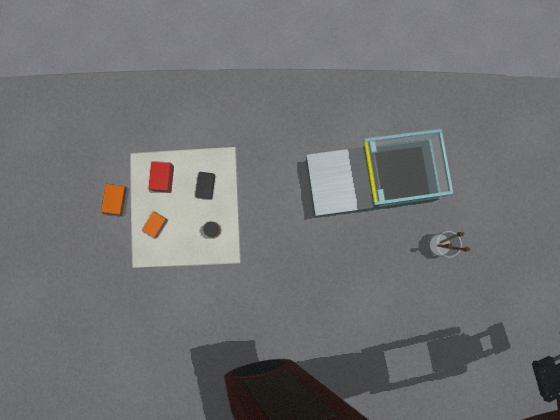

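View pics/side0.png

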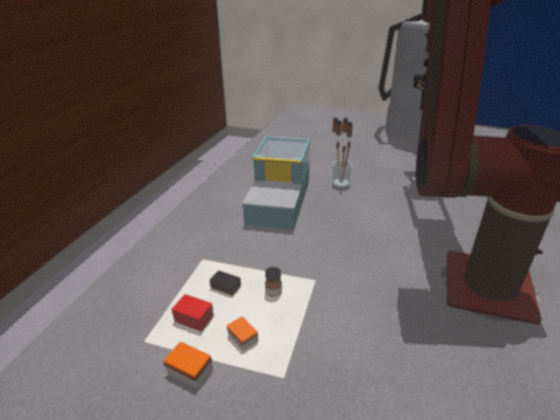

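The top view shows three lookalikes: the red case at (160,177), a large orange-lid case at (114,200), and a smaller orange-lid case at (154,225). The block is at (205,186), the jar at (211,229), the drop box sill at (332,183) and its yellow edge at (370,172). My choice is the small one at (154,225); next I'll measure it.

```bash
python3 - <<'E'
from h import *
a=np.load('top.npz');im=a['im'];dep=a['d'];C=cam('top')
hsv=cv2.cvtColor(im,cv2.COLOR_RGB2HSV)
def rects(m,z,nm,mn=40):
    cs,_=cv2.findContours(m.astype(np.uint8),cv2.RETR_EXTERNAL,cv2.CHAIN_APPROX_NONE)
    for c in cs:
        if cv2.contourArea(c)<mn: continue
        P=onplane(C,c.reshape(-1,2),z)[:,:2]*1000
        r=cv2.minAreaRect(P.astype(np.float32)); 
        ctr=c.reshape(-1,2).mean(0); u,v=ctr.astype(int)
        print(nm,ctr.round(0),'world mm',np.round(r[0],1),'size',np.round(r[1],1),'ang',round(r[2],1),'z',atdepth(C,[ctr],[dep[v,u]])[0].round(4)); print(cv2.boxPoints(r).round(0).tolist())
h,s,v=[hsv[...,i].astype(int) for i in range(3)]
print(hsv[225,154],hsv[200,114],hsv[177,160],hsv[172,370],hsv[183,332])
rects((h>7)&(h<18)&(s>180)&(v>120),.032,'orange')
rects(((h<4)|(h>175))&(s>180)&(v>100)&(np.arange(420)[:,None]<300),.032,'red')
rects((h>22)&(h<35)&(s>150)&(v>90),.153,'yellow',20)
roi=np.zeros(h.shape,bool);roi[130:230,295:362]=1
rects(roi&(v>150),.075,'sill')
roi[:]=0;roi[120:270,190:230]=1
rects(roi&(v<75),.028,'dark(block z28)')
rects(roi&(v<75),.062,'dark(jar z62)')
rng=cv2.resize(im[135:275,90:250],None,fx=4,fy=4,interpolation=cv2.INTER_CUBIC)
cv2.imwrite('pics/crop1.png',rng[:,:,::-1])
E
```

```text
[ 13 204 199] [ 13 231 192] [  0 185 179] [ 30 233 187] [105  11 192]
orange [153. 224.] world mm [501.9 327.3] size [37.4 52.8] ang 59.3 z [0.5018 0.3275 0.0302]
[[470.0, 325.0], [515.0, 298.0], [534.0, 330.0], [489.0, 357.0]]
orange [113. 199.] world mm [564.7 437.2] size [51.5 71.6] ang 83.0 z [0.5639 0.4338 0.0404]
[[526.0, 416.0], [597.0, 407.0], [603.0, 458.0], [532.0, 467.0]]
red [160. 177.] world mm [624.9 316.9] size [48.1 68.2] ang 86.4 z [0.6209 0.3125 0.0394]
[[589.0, 295.0], [657.0, 291.0], [660.0, 339.0], [592.0, 343.0]]
yellow [370. 171.] world mm [ 617.4 -194.5] size [136.2   8.6] ang 8.4 z [ 0.6164 -0.1937  0.1579]
[[549.0, -200.0], [551.0, -209.0], [685.0, -189.0], [684.0, -180.0]]
sill [332. 182.] world mm [ 605.2 -115.7] size [149.7 102.5] ang 8.6 z [ 0.605  -0.1161  0.0716]
[[524.0, -76.0], [539.0, -178.0], [687.0, -155.0], [672.0, -54.0]]
dark(block z28) [211. 229.] world mm [491.1 180.9] size [35.  35.3] ang 0.7 z [0.49   0.1766 0.0627]
[[473.0, 198.0], [474.0, 163.0], [509.0, 163.0], [508.0, 199.0]]
dark(block z28) [205. 185.] world mm [601.8 198.7] size [42.7 65.1] ang 83.3 z [0.6018 0.1992 0.0263]
[[567.0, 181.0], [632.0, 174.0], [637.0, 216.0], [572.0, 224.0]]
dark(jar z62) [211. 229.] world mm [489.2 175.7] size [34.  34.3] ang 0.7 z [0.49   0.1766 0.0627]
[[472.0, 193.0], [472.0, 158.0], [506.0, 159.0], [506.0, 193.0]]
dark(jar z62) [205. 185.] world mm [596.7 193. ] size [41.5 63.2] ang 83.3 z [0.6018 0.1992 0.0263]
[[563.0, 176.0], [626.0, 169.0], [631.0, 210.0], [568.0, 217.0]]
```

View pics/crop1.png

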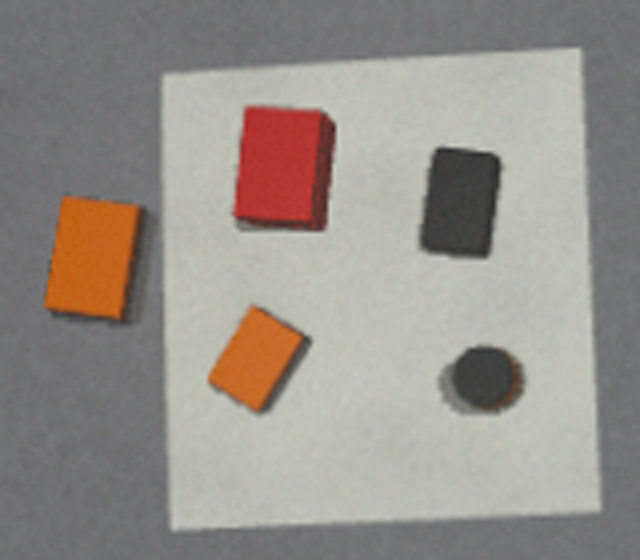

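```bash
cat >> h.py <<'E'
U=np.array([.146,-.9893,0]); O=np.array([.618,-.2035,0]); YD=np.array([.9893,.146,0])
def pose(fwd_deg,tilt,s):
    a,t=np.radians([fwd_deg,tilt]); L=np.array([np.cos(a),np.sin(a),0]); W=np.array([-L[1],L[0],0])
    X=np.array([0,0,-np.cos(t)])+L*np.sin(t); Y=s*W; return np.c_[X,Y,np.cross(X,Y)]
def rel(p,R,st=None):
    st=st or arm.observe(); R0=q2R(st['orientation'])
    print('t',round(st['t'],2),'shift cm',(R0.T@(np.array(p)-st['eef_pos'])*100).round(2),'turn',np.degrees(Ro.from_matrix(R0.T@R).as_rotvec()).round(1))
E
python3 - <<'E'
from h import *
print([x for x in dir(arm) if x[0]!='_']); print(np.array(arm.camera_info('wrist')['hand_eye']).round(3))
st=arm.observe();print(q2R(st['orientation']).round(3))
L=np.array([np.cos(np.radians(-30.7)),np.sin(np.radians(-30.7)),0])
for s in(1,-1):
  for t in (0,40): rel([.45,.30,.25],pose(-30.7,t,s))
E
```

```text
['MotionError', 'camera_info', 'capture', 'grip_depth', 'observe', 'sign_off']
[[ 0.    -0.285  0.958 -0.163]
 [ 1.     0.001 -0.     0.001]
 [-0.001  0.958  0.285 -0.078]
 [ 0.     0.     0.     1.   ]]
[[-0.     0.33  -0.944]
 [ 0.002 -0.944 -0.33 ]
 [-1.    -0.002 -0.   ]]
t 0.1 shift cm [ -2.7  -75.95 -52.37] turn [-1.301e+02 -1.000e-01  0.000e+00]
t 0.1 shift cm [ -2.7  -75.95 -52.37] turn [-123.7  -21.1   45.1]
t 0.1 shift cm [ -2.7  -75.95 -52.37] turn [49.9  0.   0.1]
t 0.1 shift cm [ -2.7  -75.95 -52.37] turn [47.8 37.4 17.5]
```

```bash
python3 - <<'E'
from h import *
R=pose(-30.7,40,1);L=np.array([.86,-.51,0])
g=np.array([.502,.327,.0235])-.008*L; p=g+.019*R[:,0]; print(p)
rel(p+[-.06,.03,.14],pose(-30.7,0,1)); rel(p+[-.06,.03,.14],R)
E
```

```text
[0.50562135 0.32484476 0.00894516]
t 0.1 shift cm [  7.41 -81.25 -53.76] turn [-1.301e+02 -1.000e-01  0.000e+00]
t 0.1 shift cm [  7.41 -81.25 -53.76] turn [-123.7  -21.1   45.1]
```

>>> apply_moves:
  steps: "-1 -3 -8 -5 -10 0 0;-1 -4 -14 -9 -20 0 0;-1 -4 -20 -13 -30 0 0;-1 -4 -26 -17 -40 0 0;-1 -4 -32 -21 -50 0 0;-1 -4 -38 -25 -60 0 0;-1 -4 -43 -28 -70 0 0;-1 -4 -48 -32 -78 0 0"
  force: 25

```text
t: 1.1
eef_pos: [0.3273, -0.1078, 0.2622]
orientation: [0.532, 0.466, 0.531, -0.466]
force: [1.9, 0.4, 0.3]
finger_gap: 0.0873
```

```bash
python3 - <<'E'
from h import *
R=pose(-30.7,40,1)
p=np.array([.5056,.3248,.009]);print(arm.observe()['joint_pos'])
rel(p+[-.06,.03,.15],R)
E
```

```text
[-5.48322304e-01 -5.40537543e-01  2.12362886e+00  1.52399743e-04
  1.55762943e+00 -6.78609610e-01]
t 1.1 shift cm [ 10.32  17.73 -44.33] turn [-49.7 -37.1  18. ]
```

>>> apply_moves:
  steps: "-1 1 2 -6 -8 -5 3;-1 3 5 -12 -15 -10 5;-1 5 8 -18 -22 -15 8;-1 6 10 -24 -29 -20 10;-1 8 13 -30 -36 -26 13;-1 9 15 -36 -43 -31 15;-1 10 17 -41 -50 -37 18;-1 10 17.7 -44.3 -50 -37 18"

```text
t: 2.1
eef_pos: [0.4434, 0.3446, 0.1603]
orientation: [0.874, 0.108, 0.41, -0.239]
force: [0.3, 0.8, 1.1]
finger_gap: 0.087
```

```bash
python3 - <<'E'
from h import *
R=pose(-30.7,40,1)
p=np.array([.5056,.3248,.009]);st=arm.observe();print(st['joint_pos'],st['eef_pos'])
im,d=arm.capture('wrist');cv2.imwrite('pics/w1.png',im[:,:,::-1])
C=cam('wrist',st);hsv=cv2.cvtColor(im,cv2.COLOR_RGB2HSV);h,s,v=[hsv[...,i].astype(int) for i in range(3)]
cs,_=cv2.findContours(((h>7)&(h<18)&(s>180)&(v>90)).astype(np.uint8),0,1)
for c in cs:
    if cv2.contourArea(c)<300: continue
    P=onplane(C,c.reshape(-1,2),.032)[:,:2]*1000;r=cv2.minAreaRect(P.astype(np.float32));print(c.reshape(-1,2).mean(0),r,cv2.boxPoints(r).round(0).tolist())
rel(p,R,st)
E
```

```text
[ 0.91123175  0.13040173  1.91255132 -0.77515928  1.13929053  0.22097841] [0.44336028 0.34457413 0.1602541 ]
[431.39086294 164.7106599 ] ((577.3640747070312, 448.6253356933594), (29.4321231842041, 73.13047790527344), 85.42140197753906) [[540.0, 437.0], [613.0, 431.0], [615.0, 460.0], [542.0, 466.0]]
t 2.1 shift cm [15.69  1.55 -4.79] turn [ 0.5 -0.2  0.1]
```

View pics/w1.png

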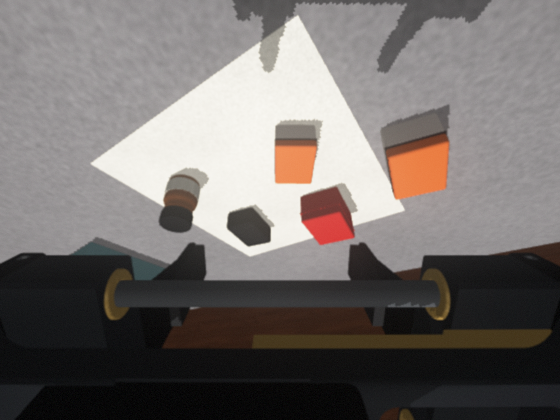

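The wrist view shows the chosen case at (295,160) between the jaws. The large case is at (418,165), the red one at (327,217), the block at (248,226) and the jar at (180,205).

```bash
python3 - <<'E'
from h import *
st=arm.observe();im=cv2.imread('pics/w1.png')
C=cam('wrist',st);hsv=cv2.cvtColor(im,cv2.COLOR_BGR2HSV);print(hsv[165,295],hsv[170,420]);h,s,v=[hsv[...,i].astype(int) for i in range(3)]
m=((h>4)&(h<18)&(s>150)&(v>150)).astype(np.uint8);m[250:]=0
cs,_=cv2.findContours(m,0,1)
for c in cs:
    if cv2.contourArea(c)<300: continue
    P=onplane(C,c.reshape(-1,2),.032)[:,:2]*1000;r=cv2.minAreaRect(P.astype(np.float32));print(c.reshape(-1,2).mean(0),r,cv2.boxPoints(r).round(0).tolist())
E
```

```text
[ 11 162 238] [ 10 180 235]
[294.4084507  163.14084507] ((500.3160095214844, 338.28717041015625), (36.74836349487305, 52.05503463745117), 59.709617614746094) [[469.0, 336.0], [514.0, 309.0], [532.0, 341.0], [487.0, 367.0]]
[419.52307692 169.54358974] ((574.3932495117188, 443.0775451660156), (53.3836669921875, 75.43746948242188), 83.1670913696289) [[534.0, 421.0], [609.0, 412.0], [615.0, 465.0], [540.0, 474.0]]
```

>>> apply_moves:
  steps: "-1 5 0.5 -1.6 0 0 0;-1 9.5 0.5 -4.6 0 0 0;-1 9.5 0.5 -4.6 0 0 0;-1 9.5 0.5 -4.6 0 0 0"

```text
t: 2.65
eef_pos: [0.4706, 0.3347, 0.0623]
orientation: [0.874, 0.112, 0.409, -0.239]
force: [-0.2, 0.6, 0.8]
finger_gap: 0.0872
```

```bash
python3 - <<'E'
from h import *
st=arm.observe();print(st['eef_pos'],np.abs(st['qvel']).max())
im,dep=arm.capture('wrist');cv2.imwrite('pics/w2.png',im[:,:,::-1])
C=cam('wrist',st);hsv=cv2.cvtColor(im,cv2.COLOR_RGB2HSV);h,s,v=[hsv[...,i].astype(int) for i in range(3)]
m=((h>4)&(h<18)&(s>150)&(v>150)).astype(np.uint8);m[250:]=0
cs,_=cv2.findContours(m,0,1)
for c in cs:
    if cv2.contourArea(c)<300: continue
    q=c.reshape(-1,2);mm=np.zeros_like(m);cv2.drawContours(mm,[c],-1,1,-1);vv,uu=np.nonzero(cv2.erode(mm,np.ones((5,5))))
    A=atdepth(C,np.c_[uu,vv],dep[vv,uu]);print('depth pts',A.mean(0),A.min(0),A.max(0))
    P=onplane(C,q,.032)[:,:2]*1000;r=cv2.minAreaRect(P.astype(np.float32));print(q.mean(0),r,cv2.boxPoints(r).round(0).tolist())
rel([.5056,.3248,.009],pose(-30.7,40,1),st)
E
```

```text
[0.47060064 0.33474508 0.06232918] 0.0410497806077071
depth pts [0.54343987 0.44043671 0.04272781] [0.33010647 0.41306168 0.04117468] [0.5724498  0.46311865 0.13748792]
[467.58215962 235.71361502] ((573.4146728515625, 438.9316101074219), (57.04677963256836, 54.255760192871094), 82.87800598144531) [[543.0, 414.0], [597.0, 407.0], [604.0, 464.0], [550.0, 471.0]]
depth pts [0.49478242 0.33323971 0.03289341] [0.33010647 0.30741405 0.03120765] [0.52284754 0.41749342 0.13748792]
[292.52439024 232.26219512] ((498.1025695800781, 331.4359130859375), (37.74627685546875, 47.60188293457031), 59.50425338745117) [[468.0, 327.0], [509.0, 303.0], [528.0, 336.0], [487.0, 360.0]]
t 2.65 shift cm [ 6.35  0.93 -0.71] turn [ 0.1 -0.2 -0. ]
```

>>> apply_moves:
  steps: "-1 3 1.1 -0.7 0 0 0;-1 6.2 1.1 -0.8 0 0 0;-1 6.2 1.1 -0.8 0 0 0;1 6.2 1.1 -0.8 0 0 0;1 6.2 1.1 -0.8 0 0 0;1 6.2 1.1 -0.8 0 0 0;1 6.2 1.1 -0.8 0 0 0;1 6.2 1.1 -0.8 0 0 0"

```text
t: 3.7
eef_pos: [0.5043, 0.3267, 0.0081]
orientation: [0.873, 0.111, 0.409, -0.239]
force: [0.1, 0.4, 0.3]
finger_gap: 0.0451
```

```bash
python3 - <<'E'
from h import *
rel(arm.observe()['eef_pos']+[0,0,.15],pose(-30.7,40,1))
E
```

```text
t 3.7 shift cm [-11.53  -0.02   9.6 ] turn [ 0.1 -0.2  0. ]
```

>>> apply_moves:
  steps: "1 0 0 0 0 0 0;1 0 0 0 0 0 0;1 0 0 0 0 0 0;1 0 0 0 0 0 0"

```text
t: 4.2
eef_pos: [0.5045, 0.3268, 0.0081]
orientation: [0.873, 0.111, 0.409, -0.239]
force: [-1.9, 2.7, 0.3]
finger_gap: 0.0397
```

Gripped at 39.7 mm, which matches the 40 mm width. Next is a 15 cm lift.

>>> apply_moves:
  steps: "1 -2 0 1.5 0 0 0;1 -5 0 4.5 0 0 0;1 -8 0 7 0 0 0;1 -11.5 0 9.6 0 0 0;1 -13 0 11 0 0 0;1 -13 0 11 0 0 0"

```text
t: 4.95
eef_pos: [0.5062, 0.3265, 0.1792]
orientation: [0.873, 0.112, 0.409, -0.239]
force: [-0.1, 0.0, -3.3]
finger_gap: 0.0397
```

```bash
python3 - <<'E'
from h import *
R=pose(-81.6,40,1)
# grasp point 8mm behind case centre; case centre to x=-55; case bottom 4 mm above sill
for x,dz in((-.09,.10),(-.052,.003)):
    g=O+U*(x-.008)+[0,0,.075+.0235+dz]; p=g+.019*R[:,0]; print(p); rel(p,R)
print(arm.observe()['eef_pos'],arm.observe()['finger_gap'])
E
```

```text
[ 0.60547611 -0.11863055  0.18394516]
t 4.95 shift cm [ 19.61 -33.23  24.31] turn [ 39.1  -0.2 -32.7]
[ 0.61102411 -0.15622395  0.08694516]
t 4.95 shift cm [ 28.59 -36.19  19.94] turn [ 39.1  -0.2 -32.7]
[0.50620618 0.32647339 0.17924643] 0.03968959965756402
```

>>> apply_moves:
  steps: "1 2.4 -4 3 5 0 -4;1 5 -8.5 6 10 0 -8;1 7.6 -13 9.5 15 0 -13;1 10.2 -17.5 13 20 0 -17;1 13 -22 16 26 0 -22;1 15.5 -26 19.5 31 0 -26;1 18 -30.5 22.5 36 0 -30;1 19.6 -33.2 24.3 39.1 -0.2 -32.7"

```text
t: 5.95
eef_pos: [0.6039, -0.1215, 0.1805]
orientation: [0.684, 0.275, 0.321, -0.595]
force: [-0.2, 0.0, -2.0]
finger_gap: 0.0398
```

>>> apply_moves:
  steps: "1 0 0 0 0 0 0;1 0 0 0 0 0 0"

```text
t: 6.2
eef_pos: [0.6039, -0.1184, 0.181]
orientation: [0.685, 0.274, 0.321, -0.593]
force: [-1.0, -0.7, -2.7]
finger_gap: 0.0396
```

```bash
python3 - <<'E'
from h import *
R=pose(-81.6,40,1)
st=arm.observe();print(st['eef_pos'],st['finger_gap'],st['force'],st['joint_pos'])
im,d=arm.capture('top');np.savez('top2',im=im,d=d);cv2.imwrite('pics/top2.png',cv2.resize(im[100:280,270:510],None,fx=3,fy=3)[:,:,::-1])
for x,dz in((-.07,.03),(-.055,.003)):
    g=O+U*(x-.008)+[0,0,.075+.0235+dz]; p=g+.019*R[:,0]; rel(p,R,st)
E
```

```text
[ 0.60386656 -0.11836911  0.18103252] 0.03959483897968324 [-1.02447594 -0.74513047 -2.67403176] [ 0.0368271   0.234732    1.74928717 -0.75857462  1.19336908  0.19307056]
t 6.2 shift cm [ 6.46  0.19 -2.74] turn [0.2 0.  0.2]
t 6.2 shift cm [ 9.49  0.2  -3.33] turn [0.2 0.  0.2]
```

View pics/top2.png

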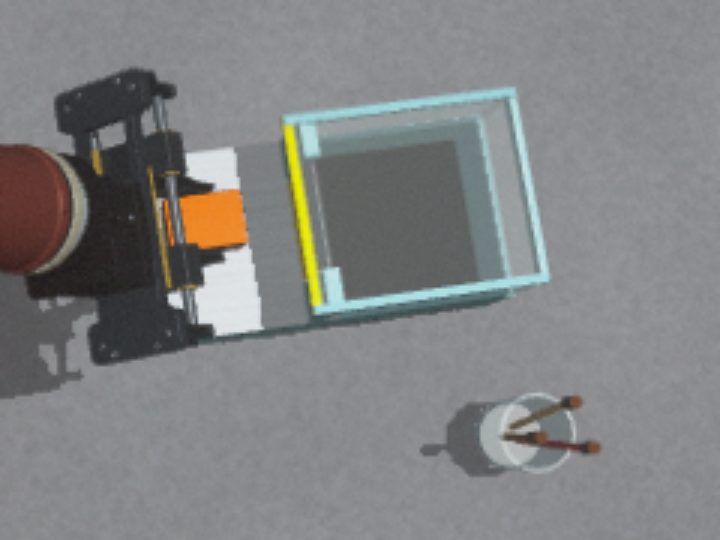

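Top view: the case is square to the doorway and on its middle line, at about (212,220) in the crop. I'll lower it onto the sill.

>>> apply_moves:
  steps: "1 3 0.2 -1.5 0 0 0;1 6.5 0.2 -2.7 0 0 0;1 8 0.2 -3 0 0 0;1 9.2 0.2 -3.3 0 0 0;1 9.2 0.2 -3.3 0 0 0;1 9.2 0.2 -3.3 0 0 0"

```text
t: 7.0
eef_pos: [0.613, -0.1516, 0.0935]
orientation: [0.687, 0.276, 0.319, -0.592]
force: [-0.3, 0.3, -3.3]
finger_gap: 0.0397
```

```bash
python3 - <<'E'
from h import *
st=arm.observe();print(st['eef_pos'],(st['eef_pos']-O)@np.c_[U,YD,[0,0,1]],st['force'])
E
```

```text
[ 0.61300043 -0.15164122  0.09345883] [-0.05203382  0.00262531  0.09345883] [-0.29326323  0.27363323 -3.31272315]
```

>>> apply_moves:
  steps: "1 0.4 0 -0.35 0 0 0;1 0.75 0 -0.6 0 0 0;1 0.75 0 -0.6 0 0 0;1 0.75 0 -0.6 0 0 0"

```text
t: 7.5
eef_pos: [0.6125, -0.1521, 0.083]
orientation: [0.686, 0.275, 0.32, -0.592]
force: [-1.6, 1.9, 1.4]
finger_gap: 0.04
```

>>> apply_moves:
  steps: "-0.3 0 0 0 0 0 0;-0.3 0 0 0 0 0 0;-0.3 0 0 0 0 0 0;-0.3 -1 0 0 0 0 0;-0.3 -4 0 0 0 0 0;-0.3 -7 0 0 0 0 0;-0.3 -9 0 0 0 0 0;-0.3 -9 0 0 0 0 0"

```text
t: 8.5
eef_pos: [0.6048, -0.0938, 0.1531]
orientation: [0.687, 0.276, 0.319, -0.592]
force: [0.5, -0.6, 0.2]
finger_gap: 0.057
```

```bash
python3 - <<'E'
from h import *
st=arm.observe();F=np.c_[U,YD,[0,0,1]];print((st['eef_pos']-O)@F,st['finger_gap'])
im,d=arm.capture('top');C=cam('top');cv2.imwrite('pics/top3.png',cv2.resize(im[100:280,270:510],None,fx=3,fy=3)[:,:,::-1])
im2,d2=arm.capture('side');cv2.imwrite('pics/side3.png',cv2.resize(im2[110:240,210:370],None,fx=4,fy=4)[:,:,::-1])
hsv=cv2.cvtColor(im,cv2.COLOR_RGB2HSV);h,s,v=[hsv[...,i].astype(int) for i in range(3)]
m=((h>4)&(h<20)&(s>150)&(v>90)).astype(np.uint8);m[:,:290]=0
for c in cv2.findContours(m,0,1)[0]:
    if cv2.contourArea(c)<40: continue
    P=(onplane(C,c.reshape(-1,2),.107)-O)@F*1000;print(cv2.minAreaRect(P[:,:2].astype(np.float32)),P.min(0),P.max(0))
R=pose(-81.6,40,1)
for x,z in ((-.115,.15),(-.115,.089)): rel(O+U*x+[0,0,z],R,st)
E
```

```text
[-0.11048082  0.0029987   0.15312561] 0.05696121192252874
((-55.66421127319336, 1.0632400512695312), (53.74386978149414, 39.25758361816406), 0.27623310685157776) [-82.59125264 -18.45450195 107.        ] [-28.74150736  20.77612871 107.        ]
t 8.5 shift cm [-0.05 -0.3  -0.55] turn [ 0.   0.1 -0.1]
t 8.5 shift cm [ 4.61 -0.31 -4.48] turn [ 0.   0.1 -0.1]
```

View pics/side3.png

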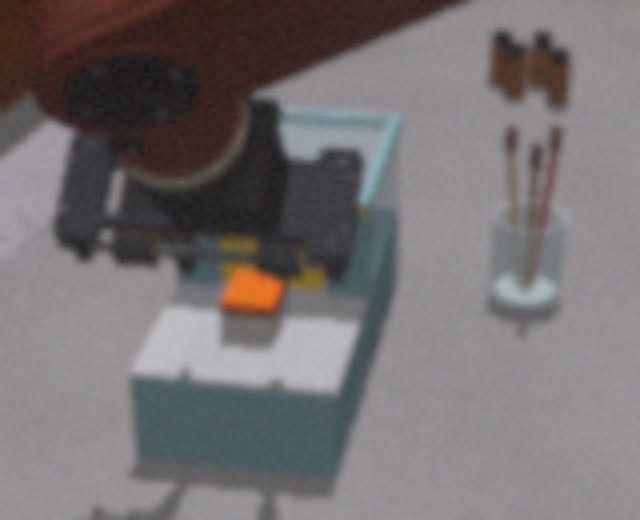

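Side view: the case sits flat on the sill at crop (250,300) with the flap shut. The measured pose is x -56, y 1 mm, square. I'll go down behind it.

```bash
python3 - <<'E'
from h import *
R=pose(-81.6,45,1)
for x,z in ((-.118,.14),(-.118,.088),(-.03,.088),(.008,.088)): rel(O+U*x+YD*.001+[0,0,z],R)
E
```

```text
t 8.6 shift cm [ 0.29 -0.04 -1.34] turn [ 0.1 -4.9  0.1]
t 8.6 shift cm [ 4.27 -0.04 -4.69] turn [ 0.1 -4.9  0.1]
t 8.6 shift cm [ 9.94 -0.04  2.04] turn [ 0.1 -4.9  0.1]
t 8.6 shift cm [12.38 -0.04  4.95] turn [ 0.1 -4.9  0.1]
```

>>> apply_moves:
  steps: "0.5 0.3 -0.1 -1.3 0 -5 0;0.5 0.3 -0.1 -1.3 0 -5 0;0.5 2.3 -0.1 -3 0 -5 0;0.5 4.2 -0.1 -4.7 0 -5 0;0.5 4.2 -0.1 -4.7 0 -5 0;0.5 4.2 -0.1 -4.7 0 -5 0"

```text
t: 9.35
eef_pos: [0.6018, -0.0867, 0.0899]
orientation: [0.699, 0.249, 0.289, -0.604]
force: [0.5, 0.3, 0.5]
finger_gap: 0.0223
```

```bash
python3 - <<'E'
from h import *
R=pose(-81.6,45,1);st=arm.observe();F=np.c_[U,YD,[0,0,1]];print((st['eef_pos']-O)@F,st['finger_gap'],st['force'])
for x in (-.03,.008): rel(O+U*x+YD*.001+[0,0,.088],R,st)
E
```

```text
[-0.11790741  0.00102658  0.08986381] 0.02228771803765438 [0.52210864 0.27074352 0.45374336]
t 9.35 shift cm [ 6.35 -0.    6.08] turn [0.  0.1 0. ]
t 9.35 shift cm [9.05 0.   8.76] turn [0.  0.1 0. ]
```

>>> apply_moves:
  steps: "0.5 1 0 1 0 0 0;0.5 2 0 2 0 0 0;0.5 3 0 2.9 0 0 0;0.5 4 0 3.8 0 0 0;0.5 5 0 4.8 0 0 0;0.5 5.7 0 5.4 0 0 0;0.5 6.3 0 6 0 0 0;0.5 6.3 0 6 0 0 0"

```text
t: 10.35
eef_pos: [0.6139, -0.173, 0.0869]
orientation: [0.699, 0.249, 0.289, -0.604]
force: [0.2, 1.2, -0.2]
finger_gap: 0.0219
```

```bash
python3 - <<'E'
from h import *
R=pose(-81.6,45,1);st=arm.observe();F=np.c_[U,YD,[0,0,1]];print((st['eef_pos']-O)@F,st['finger_gap'],st['force'])
im,d=arm.capture('top');cv2.imwrite('pics/top4.png',cv2.resize(im[100:280,270:510],None,fx=3,fy=3)[:,:,::-1])
C=cam('top');hsv=cv2.cvtColor(im,cv2.COLOR_RGB2HSV);h,s,v=[hsv[...,i].astype(int) for i in range(3)]
m=((h>4)&(h<20)&(s>130)&(v>70)).astype(np.uint8);m[:,:290]=0
for c in cv2.findContours(m,0,1)[0]:
    if cv2.contourArea(c)<30: continue
    P=(onplane(C,c.reshape(-1,2),.107)-O)@F*1000;print(P.min(0),P.max(0))
for x in (0,.008,): rel(O+U*x+YD*.001+[0,0,.088],R,st)
E
```

```text
[-0.03077626  0.00043384  0.08690009] 0.021865951674406345 [ 0.22277898  1.18171142 -0.18267696]
[-22.59845806 -19.34076216 107.        ] [ -3.70244182  20.24935784 107.        ]
t 10.35 shift cm [2.1  0.06 2.25] turn [0.  0.1 0.1]
t 10.35 shift cm [2.67 0.06 2.82] turn [0.  0.1 0.1]
```

View pics/top4.png

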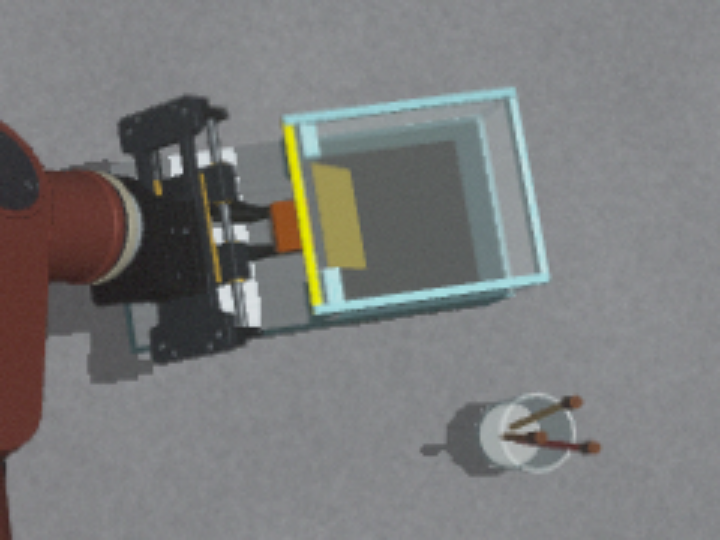

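The flap (crop 340,215) is held open and the case tail is at x ≈ -23 mm, so its centre is about +5 mm. Pushing on.

>>> apply_moves:
  steps: "0.5 0.6 0 0.6 0 0 0;0.5 1.1 0 1.2 0 0 0;0.5 1.6 0 1.7 0 0 0;0.5 2.1 0 2.2 0 0 0;0.5 2.4 0 2.5 0 0 0;0.5 2.7 0 2.8 0 0 0;0.5 2.7 0 2.8 0 0 0"

```text
t: 11.28
eef_pos: [0.6196, -0.2109, 0.0876]
orientation: [0.699, 0.249, 0.29, -0.604]
force: [0.6, 0.6, -0.1]
finger_gap: 0.0217
```

```bash
python3 - <<'E'
from h import *
R=pose(-81.6,45,1);st=arm.observe();F=np.c_[U,YD,[0,0,1]];print((st['eef_pos']-O)@F,st['force'])
im,d=arm.capture('top');cv2.imwrite('pics/top5.png',cv2.resize(im[100:280,270:510],None,fx=3,fy=3)[:,:,::-1])
E
```

```text
[0.00757942 0.00048885 0.08758312] [ 0.62237792  0.55129225 -0.07604978]
```

View pics/top5.png

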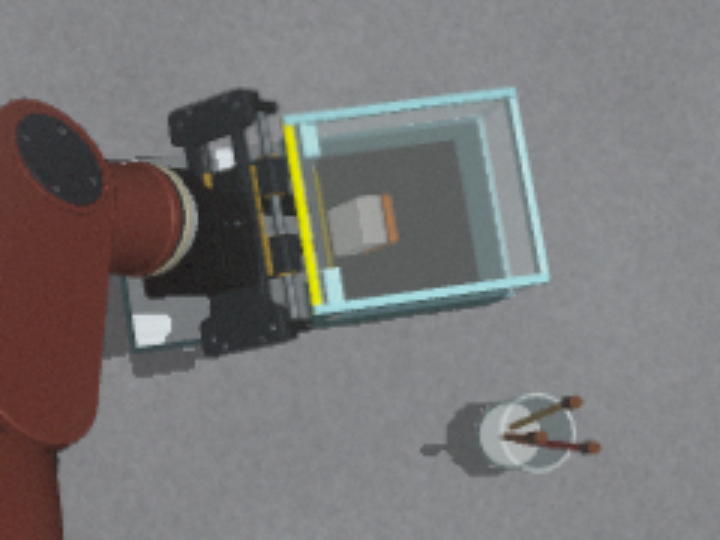

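The case has tipped over the edge into the tray, with its lid facing +x. I'll withdraw straight back.

>>> apply_moves:
  steps: "0.5 -2 0 -2 0 0 0;0.5 -4 0 -4 0 0 0;0.5 -6.5 0 -6.5 0 0 0;0.5 -9 0 -9 0 0 0;0.5 -11 0 -8 0 0 0;0.5 -15 0 -6 0 0 0;0.5 -19 0 -4 0 0 0;0.5 -19 0 -4 0 0 0"

```text
t: 12.32
eef_pos: [0.5991, -0.049, 0.1998]
orientation: [0.701, 0.252, 0.287, -0.602]
force: [0.4, -0.7, -0.5]
finger_gap: 0.0215
```

```bash
python3 - <<'E'
from h import *
st=arm.observe();F=np.c_[U,YD,[0,0,1]];print((st['eef_pos']-O)@F,st['force'])
im,d=arm.capture('top');im2,d2=arm.capture('side');C=cam('top')
A=cv2.resize(im[110:230,340:480],None,fx=4,fy=4);B=cv2.resize(im2[125:230,240:320],None,fx=4.5,fy=4.5)
H=np.zeros((480,A.shape[1]+B.shape[1],3),np.uint8);H[:A.shape[0],:A.shape[1]]=A;H[:min(480,B.shape[0]),A.shape[1]:]=B[:480]
cv2.imwrite('pics/fin.png',cv2.resize(H,None,fx=.85,fy=.85)[:,:,::-1]);print(H.shape)
hsv=cv2.cvtColor(im,cv2.COLOR_RGB2HSV);h,s,v=[hsv[...,i].astype(int) for i in range(3)]
m=((v>125)&(s<60)).astype(np.uint8);m2=((h>4)&(h<20)&(s>100)).astype(np.uint8)
for n,q in(('white',m),('orange',m2)):
  q=q.copy();q[:,:378]=0;q[:,435:]=0;q[:145]=0;q[190:]=0;vv,uu=np.nonzero(q)
  for z in(.04,.06):
    P=(onplane(C,np.c_[uu,vv],z)-O)@F;print(n,len(uu),z,P.min(0).round(3),P.max(0).round(3))
  A=(atdepth(C,np.c_[uu,vv],d[vv,uu])-O)@F;print('depth',np.median(A,0).round(3))
E
```

```text
[-0.15558081  0.00386698  0.19980683] [ 0.37864352 -0.74231159 -0.50769042]
(480, 920, 3)
white 812 0.04 [ 0.027 -0.049  0.04 ] [0.19  0.081 0.04 ]
white 812 0.06 [ 0.023 -0.05   0.06 ] [0.182 0.077 0.06 ]
depth [ 0.09  -0.001  0.158]
orange 46 0.04 [ 0.071 -0.013  0.04 ] [0.079 0.024 0.04 ]
orange 46 0.06 [ 0.066 -0.015  0.06 ] [0.073 0.02  0.06 ]
depth [ 0.044 -0.011  0.158]
```

View pics/fin.png

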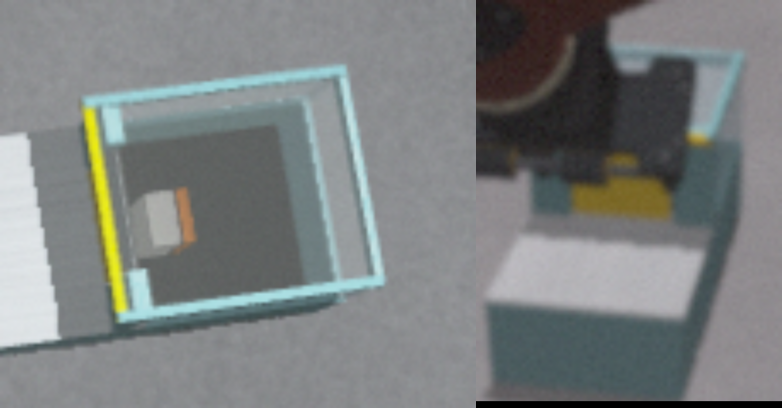

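The top crop shows the case in the tray, standing on end with its lid edge at (185,215), y within about 20 mm. No flap shows through the roof, and the side crop shows the flap hanging shut. One rest check, then I hand in.

>>> apply_moves:
  steps: "0.5 -2 0 0 0 0 0;0.5 -2 0 0 0 0 0;0.5 -2 0 0 0 0 0;0.5 -2 0 0 0 0 0;0.5 -2 0 0 0 0 0;0.5 -2 0 0 0 0 0;0.5 -2 0 0 0 0 0;0.5 -2 0 0 0 0 0"

```text
t: 13.42
eef_pos: [0.594, -0.0356, 0.2077]
orientation: [0.699, 0.249, 0.29, -0.604]
force: [0.5, 0.7, -0.0]
finger_gap: 0.0214
```

```bash
python3 - <<'E'
from h import *
st=arm.observe();F=np.c_[U,YD,[0,0,1]];C=cam('top')
for k in range(2):
    im,d=arm.capture('top');hsv=cv2.cvtColor(im,cv2.COLOR_RGB2HSV);h,s,v=[hsv[...,i].astype(int) for i in range(3)]
    q=(h>4)&(h<20)&(s>100);q[:,:378]=0;q[:,435:]=0;q[:145]=0;q[190:]=0;vv,uu=np.nonzero(q);P=(onplane(C,np.c_[uu,vv],.06)-O)@F;print(len(uu),P.mean(0).round(4))
a=np.load('top.npz')['im'].astype(int)
for n,(u,v) in dict(jar=(211,229),block=(205,186),red=(160,177),big=(114,200),pot=(445,243)).items():
    print(n,np.abs(im[v-15:v+15,u-15:u+15].astype(int)-a[v-15:v+15,u-15:u+15]).mean().round(1))
print(st['force'],np.abs(st['qvel']).max()); print(arm.sign_off())
E
```

```text
45 [0.0694 0.0022 0.06  ]
46 [0.0695 0.0024 0.06  ]
jar 56.1
block 61.8
red 47.7
big 25.6
pot 26.9
[ 0.47102356  0.70175685 -0.01403449] 0.0006583222847563611
the job is handed in; nothing more can be done
None
```

The image differences around the bystanders came out larger than I expected, so I'll check the cause.

```bash
python3 - <<'E'
from h import *
a=np.load('top.npz')['im'];b=np.load('top2.npz')['im']
try: b,_=arm.capture('top')
except BaseException as e: print(repr(e)[:100])
cv2.imwrite('pics/cmp.png',b[:,:,::-1])
E
```

```text
Over('the job is handed in; nothing more can be done')
```

View pics/cmp.png

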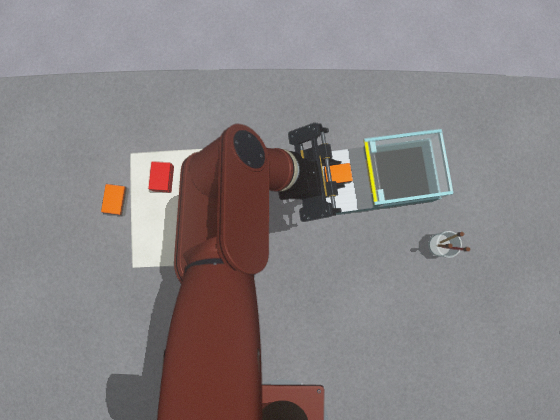

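I posted the white case with the orange lid (the smaller of the two non-red ones) through the flap. It is in the catch tray and the flap hangs shut. I handed in at about 13.5 s of the 51 s allowed.

**How:** I gripped the case across its 40 mm width with the hand leaned back 40°. I set it square on the sill at x -56 mm, y +1 mm. Then I leaned to 45° and pushed it in from behind with the fingertips. The flap was seen held open with the case centre at about x +5 mm.

**Last checks:**
- **Case:** it stands on end in the tray. Its lid edge is at about x 0.07 m, y 0.00 m, so I estimate its centre at about x 0.055 m and z 0.04 m. Two frames 0.05 s apart agreed to 0.2 mm, so it was at rest.
- **Flap:** it hung shut in both the side and top views.
- **Robot:** its force readings were under 1 N, and it touched nothing.

**One check failed:** my image comparison for bystander movement gave large differences and proved nothing. An earlier frame, taken before the push, shows the arm hiding the jar and block from the top camera. It also shows the pot, red case and large case where they started. The jar and block were not seen again at the end. The path was planned clear of them, and no move showed an unexpected force reading.

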